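Level a mounted specimen in the hand press

ROBOT

A 7-joint arm with a two-finger parallel gripper is mounted at the origin on the work surface. World frame = base frame: x ahead of the robot, y to its left, z up, the work surface at z = 0. Lengths are in m, angles in rad, forces in N, time in s.
With the tool pointing down it reaches from about 0.425 to 0.825 m from the base axis. Payload 3.6 kg.
Tool frame: the origin (TCP) lies at the very end of the fingers, on their centre line; the grasp point (between the pads) lies 19 mm behind it (manip.grasp_offset is the distance from the TCP to the grasp point, in m); z points along the fingers, y is the line along which they close (so a half turn about z gives the same grasp; the last joint's range is limited). The gripper opens to 85 mm and grips with 20 to 120 N. Pads are 22 mm wide; open, the fingers measure 114 mm over their backs; the gripper's body (76 mm by 85 mm) begins 54 mm behind the grasp point. The pads swing forward as they close: fully open they stand 13 mm farther back than shut.
Start: joints at [-1.373, 0.615, -0.013, 1.423, 0.008, 1.103, -0.04], TCP at [0.145, 0.634, 0.231] pointing down, gripper open.
Joint ranges: [-3.12, 3.12], [-0.3, 2.06], [-1.34, 1.32], [0.26, 2.42], [-1.36, 4.5], [0.01, 1.98], [-2.84, 2.84]. Speed limits (rad/s): [2.79, 2.79, 3.14, 3.14, 3.14, 3.14, 3.14].

INTERFACE

Orientations are given as [roll, pitch, yaw] about the fixed x, y, z axes, in that order (R = Rz(yaw) Ry(pitch) Rx(roll)).
In Python, from workcell import manip gives the robot as it stands. The module is installed in compiled form; this text tells all that it offers.
- The arm moves only by the tool apply_moves, never from a script. Its argument "rows" is one flat list of numbers, 7 for each row, row after row: the turn, a rotation vector about the tool's x, y, z normalised to -1 to 1, where 1 is 0.1 rad, then the shift along the tool's x, y, z normalised to -1 to 1, where 1 is 0.025 m, then the closure, from 0 (fully open) to 1 (shut). A call has 1 to 8 rows; each row shifts and turns the commanded pose from where the row before left it, along the tool's axes as they then stand; what a row does not reach is not made up. A row lasts 1/8 s, in which the tool goes at most 62.5 mm and 10.7 degrees, less where a joint would pass 70% of its speed; a pose out of reach is approached as far as the arm can. A call with a number of a shift or a turn outside -1 to 1 is refused whole. A call with a gripper value outside its range is refused whole. The fingers move at their own pace and stop on an object; "squeeze" is the grip in N (left out, the last holds). Time passes only in rows, so rows that do not move let the fingers close. It gives the time, the measured TCP pose, the force, the opening and the grip force at its end, in the units of the state.
- manip.sense(): the state, without advancing time (a new reading comes with each control period).
- manip.snapshot(name): name is "side" or "top" or "wrist"; returns a dict with "frame" (420x560x3 uint8, blue, green, red), "range_z" (420x560 float32, m along the optical axis (not along the pixel's ray), 0 where there is no reading), "fx", "fy", "cx", "cy" (pixels), "eye" and "rotation" of the camera in the world. Camera axes: x right, y down, z forward; pixel columns grow to the right and rows downward; lengths in m; the calibration is good to about 2 mm. A picture is of the moment at which its call begins.
- manip.sign_off(): hands the job in; it is judged then, once.
Trained networks look in a picture, given as the dict that the camera call returned (one of the last four; its "shot" number tells which), for a name from the list of things; names that differ only in an ending like _2 or _b are one class to them, and where a whole thing is asked for, a point or a joint stands for the part that bears it (a point fixed in the world has none). Each returns a list of dicts, best first, with "p" (0 to 1); they miss things now and then, are a little off and sometimes report something else, mostly with a low value. They report only what shows in the picture. A call takes as long as a camera call. They do not tell look-alikes from the thing itself.
- manip.search_frame(label, picture): "location" ([column, row] in pixels, amid what is visible of it).
- manip.place_of(label, picture): "location" ([column, row] in pixels: a listed point, or the origin of a listed thing).
The state is a dict: "clock": time; "qpos": joint angles; "joint_vel": joint speeds; "joint_torque": joint torques, N m; "tool_pos": TCP position; "tool_rot": TCP orientation; "wrist_force": force on the tool from outside, world axes, zero at the start; "moment": the same for the moment, N m; "grip_width": finger opening in m; "grip_force": force on a finger pad.
Only numpy, scipy, OpenCV 4.12 (cv2) and the standard library are available. Lean on these libraries where they do the work, as an engineer would, in place of code of your own. Each camera call takes 0.05 s, during which the arm holds its last target. There are 200 camera calls.

TASK

Slide the carrier with the mounted specimen along the press bed until it is squarely and fully home against the back stop, then press the press's plunger head straight down until its ram lands on the carrier's ring, so that the specimen sits flush with the ring, and let the head come back up, leaving the carrier home. Feel for the stop and do not force the press. Do not touch the specimen itself, and leave the other things on the bench where they are.

Things in the scene. Friction and masses are not known exactly. Their poses are not given: they have to be found in the camera images.
- press: Hand levelling press, bolted down. Origin on the bench (z = 0) under the plunger's vertical axis; x runs along the bed from its open front (-x, robot side) to the back stop, z up. Steel bed: x -200 to +50 mm, 104 wide, top 18 above the bench. Two side guides 10 high, 74 apart at x -35 to +32, flared to about 100 apart at x -65. Pushing the press with more than 40 N is forcing it.
- plunger_axis (a point): Point on the bed's top straight below the plunger: a black mushroom palm head (42 diameter, flat top 30 wide) above a cast arm, and below it a 44 mm ram disc on a locked screw stem. Arm height and stem length differ each time, unreported: at rest the head's top is 186 to 192 above this point, the ram face 42 to 76, and head top to ram face is 116 to 144..
- back_stop (a point): Middle of the front face of the back stop, a cross bar 12 high on the bed, 30 mm behind the plunger's axis. The carrier's far edge meets it when home.
- column_top (a point): Top of the press's 30 mm column, 88 mm to the left (+y) of the plunger's axis, 154 above the bench. It carries the plunger's arm (34 thick). Plunger behaviour: return spring 4 N at the start of the stroke, up to 8 N; the ram stops where it lands on the carrier's ring, after 12 to 46 mm of stroke; with the specimen's grip that takes 9 to 13 N, then the force climbs steeply.
- carrier: Aluminium specimen carrier on the bed, 0.2 to 0.42 kg. Origin: underside, below the ring's centre. Plate 6 thick, 70 wide, x -80 (robot side) to +30 (far edge). Ring 46 outside, 32 inside, rim 30 above the underside. Upright lip at x -80 to -70, 60 wide, top 36 up: push its front face. Starts 90 to 110 mm short of home, a bit crooked. Home: origin at plunger_axis, plate touching the back stop.
- specimen: Resin-mounted specimen, black disc 30 diameter, 20 tall, with a bit of metal in its face, gripped in the carrier's ring: it slides down only when pushed with about 5 N and stays where left. Origin: centre of its polished top face, 5 to 9 mm above the ring's rim at the start; flush is 30 above the carrier's underside. The robot must not touch it.
- spare_carrier: Bystander: an empty carrier like the other but without a specimen, lying on the bench on the press's right (-y) side. Origin as for the carrier.
- loupe: Bystander: black stand loupe, 42 diameter, 44 tall, on the bench on the press's left. Origin: centre of the underside.
- solvent: Bystander: brown glass bottle, 54 diameter, 125 tall. Origin: centre of the underside.
- blower: Bystander: rubber dust blower standing upright, 64 diameter, 112 tall. Origin: centre of the underside.
- caliper: Bystander: caliper lying on the bench, 225 long, 13 high. Origin: centre of the underside of the beam, x along the beam.
- specimen_tray: Bystander: white divided tray of other specimens, 170 x 110 x 28 high. Origin: centre of the underside.
There are look-alikes about, which are no part of the job. Leave any pink or purple look-alike of the carrier alone.

How it is judged:
On the way, in this order (a step that is already met when the one before it is completed fails the run):
1. the carrier with its specimen is home against the back stop (x of carrier in the frame of press between -0.003 and 0.004 m and y of carrier in the frame of press between -0.004 and 0.004 m and z of carrier in the frame of press between 0.0155 and 0.0205 m and angle between the x axis of carrier and the x axis of press, either way round below 0.08 rad), for 0.2 s.
2. with the carrier home, the plunger has been pressed to its stop: the specimen is flush with the ring (all of step 1 and z of specimen in the frame of carrier between 0.0285 and 0.0315 m), for 0.2 s.
At the end, for the whole second after the job is handed in: The carrier lies flat on the bed, home against the back stop (within 3 mm along the bed, 4 mm across, 0.08 rad) and at rest, the specimen's face flush with the ring's rim within 1.5 mm, and no bystander more than 30 mm from where it stood (all of step 2 and linear speed of carrier below 0.01 m/s and distance of each of spare_carrier, loupe, solvent, blower, caliper, specimen_tray from where it was at the start of the episode below 0.03 m); the robot touches nothing.
It fails at once if the robot touches the specimen (contact force between any of the fingers, the arm and specimen above 0.5 N).
It fails at once if the press is pushed with more than 40 N (contact force between any of the fingers, the arm and press above 40 N).
It fails at once if a bystander is moved more than 30 mm (distance of any of spare_carrier, loupe, solvent, blower, caliper, specimen_tray from where it was at the start of the episode above 0.03 m).
It also fails if it takes over 48 s, if anything falls off the work surface, if the arm or the gripper's body presses on something with over 40 N, if the wrist force passes 120 N, or if a joint passes its speed limit or range.

## Working session

There is one attempt and no reset: what is moved stays moved. The work goes in short steps, Python scripts to look and compute and a tool call to move; the robot and the scene stay as the last step left them, time stands still between calls to the robot, and variables do not carry over. Pictures are saved under pics/ and viewed, at most 10 in all, crops included, and the job is handed in when it is done.

Besides the shell and the picture viewer there is one more tool, called after "Call:" as a command line: name --argument value ..., lists and objects as JSON in quotes. apply_moves: Moves the arm, as the interface text tells. Scaled input: -1 to 1 covers 0.025 m each way for a shift and 0.1 rad each way for a turn. Its arguments: {"type":"object","properties":{"rows":{"type":"array","items":{"type":"number","minimum":-1,"maximum":1}},"squeeze":{"type":"number"}},"required":["rows"]}

```bash
mkdir -p pics
cat > h.py <<'E'
import numpy as np, cv2
from workcell import manip
def pt(s,u,v,z=None):
    """world point at pixel: by depth, or on plane z"""
    d=np.array([(u-s['cx'])/s['fx'],(v-s['cy'])/s['fy'],1.0]); R=np.array(s['rotation']); e=np.array(s['eye'])
    if z is None:
        r=s['range_z']; u0,v0=int(round(u)),int(round(v)); return e+R@(d*r[v0,u0])
    w=R@d; return e+w*(z-e[2])/w[2]
def cloud(s):
    r=s['range_z']; v,u=np.mgrid[:r.shape[0],:r.shape[1]]
    P=np.stack([(u-s['cx'])/s['fx']*r,(v-s['cy'])/s['fy']*r,r],-1)
    return P@np.array(s['rotation']).T+np.array(s['eye'])
E
python3 - <<'E'
from h import *
st=manip.sense(); print(st)
for n in ['top','side']:
    s=manip.snapshot(n); cv2.imwrite(f'pics/{n}0.png',s['frame']); np.savez(f'{n}0.npz',**{k:v for k,v in s.items()})
    print(n,s['eye'],np.round(s['rotation'],3).tolist(),s['fx'])
    for l in ['plunger_axis','back_stop','column_top','carrier','specimen','spare_carrier','press','loupe','solvent','blower','caliper','specimen_tray']:
        print(l,[(np.round(d['location']).tolist(),round(d['p'],2),np.round(pt(s,*d['location']),3).tolist()) for d in manip.place_of(l,s)[:3]])
E
```

```text
{'clock': 0.0, 'qpos': array([-1.37251268,  0.61593014, -0.01261592,  1.42493078,  0.0080878 ,
        1.10339502, -0.04038457]), 'joint_vel': array([ 0.00069821,  0.00132353,  0.00081663,  0.00076458,  0.00181609,
        0.00035386, -0.00033189]), 'joint_torque': array([ 1.77239995e-04, -4.69213128e+01,  2.59363605e-01, -1.71027607e+01,
        9.96498537e-03,  9.82929458e-03,  4.28058911e-06]), 'tool_pos': array([0.14469698, 0.63289137, 0.2301205 ]), 'tool_rot': array([-3.13897939e+00,  2.79712960e-05,  2.91688536e+00]), 'wrist_force': array([-0.13878207, -0.23676025, -0.21527216]), 'moment': array([-0.006841  ,  0.00827197, -0.03829076]), 'grip_force': 0.0, 'grip_width': 0.08554063583101687}
top [ 0.42423382 -0.00867341  1.25223709] [-3.059, 0.011, -1.569] 434.44790465806176
plunger_axis [([238.0, 159.0], 0.83, [-1.103, -1.536, -0.275]), ([198.0, 200.0], 0.65, [-0.833, -1.265, -0.005])]
back_stop [([235.0, 146.0], 0.79, [-0.964, -1.397, -0.136])]
column_top [([196.0, 148.0], 0.69, [-0.716, -1.149, 0.112])]
carrier [([238.0, 190.0], 0.93, [-1.159, -1.592, -0.331]), ([326.0, 195.0]
[... 1242 characters left out ...]
0], 0.85, [-0.449, -1.37, 0.592])]
specimen [([326.0, 259.0], 0.52, [-1.012, -1.933, 0.029]), ([236.0, 247.0], 0.46, [-0.487, -1.408, 0.555]), ([278.0, 199.0], 0.41, [-0.813, -1.734, 0.228])]
spare_carrier [([302.0, 236.0], 0.6, [-0.924, -1.845, 0.117])]
press [([306.0, 204.0], 0.69, [-1.019, -1.94, 0.022]), ([274.0, 196.0], 0.17, [-0.795, -1.716, 0.246])]
loupe [([253.0, 192.0], 0.65, [-0.68, -1.601, 0.361])]
solvent [([406.0, 338.0], 0.84, [-1.312, -2.233, -0.271])]
blower [([216.0, 158.0], 0.87, [-0.451, -1.372, 0.59])]
caliper [([177.0, 199.0], 0.65, [-0.136, -1.056, 0.906]), ([314.0, 192.0], 0.45, [-1.096, -2.017, -0.055])]
specimen_tray [([304.0, 353.0], 0.97, [-0.772, -1.693, 0.269])]
```

View pics/top0.png

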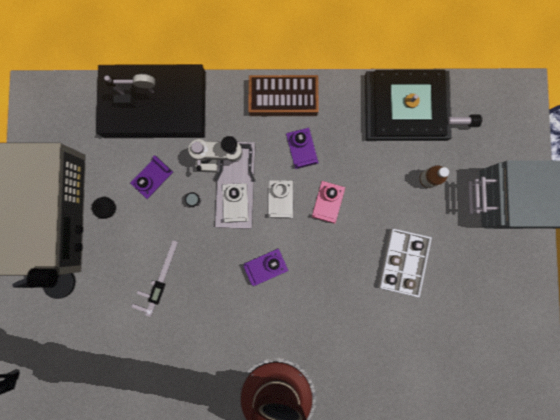

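View pics/side0.png

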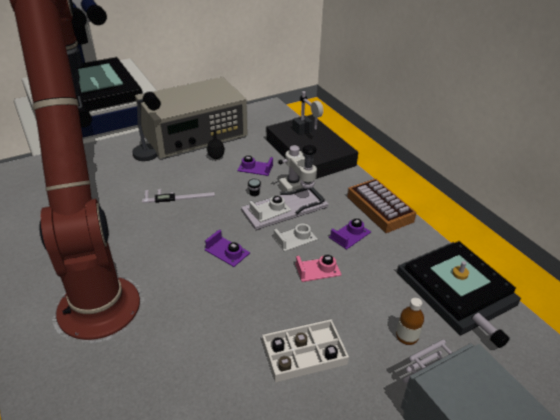

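The top view shows the press at about (228,165). The silver carrier with its black specimen is on the bed at (235,200). The empty silver spare is at (281,198), and the pink and purple look-alikes are at (328,200), (302,147), (150,178) and (266,267). The carrier on the bed fits: it is silver, holds a specimen and sits on the press bed. I'll fix the rotation (it is rpy) and measure.

```bash
sed -i "s/R=np.array(s\['rotation'\])/R=rot(s)/; s/@np.array(s\['rotation'\]).T/@rot(s).T/" h.py
cat >> h.py <<'E'
from scipy.spatial.transform import Rotation as Ro
def rot(s): return Ro.from_euler('xyz',np.array(s['rotation']).ravel()).as_matrix()
E
python3 - <<'E'
from h import *
for n in ['top','side']:
    s=dict(np.load(f'{n}0.npz')); C=cloud(s)
    print(n,'depth ok', (s['range_z']>0).mean())
    for l,zz,pts in [('x',0,{'top':dict(axis=(238,159),stop=(235,146),col=(196,148),car=(238,190),base=(275,395)),'side':dict(axis=(304,196),stop=(313,196),col=(296,150),car=(274,204),)}[n])]:
        for k,p in pts.items(): print(k,np.round(pt(s,*p),3), 'z.018',np.round(pt(s,*p,.018),3),'z.154',np.round(pt(s,*p,.154),3))
    # height clusters near the press
    m=(abs(C[...,0]-0.6)<0.2)&(abs(C[...,1]-0.13)<0.14)
    f=s['frame'].astype(int)
    for lo,hi in [(.012,.03),(.03,.06),(.1,.145),(.145,.165),(.165,.25)]:
        k=m&(C[...,2]>lo)&(C[...,2]<hi); P=C[k]
        if len(P): print(lo,hi,len(P),np.round(np.median(P,0),3),np.round(P.min(0),3),np.round(P.max(0),3))
s=dict(np.load('top0.npz'))
a=cv2.resize(s['frame'][125:245,175:345],None,fx=4.5,fy=4.5,interpolation=cv2.INTER_CUBIC); cv2.imwrite('pics/crop.png',a)
E
```

```text
top depth ok 0.9961352040816327
axis [0.654 0.101 0.107] z.018 [0.672 0.11  0.018] z.154 [0.645 0.097 0.154]
stop [0.668 0.1   0.2  ] z.018 [0.71  0.119 0.018] z.154 [0.678 0.105 0.154]
col [0.673 0.205 0.155] z.018 [0.704 0.231 0.018] z.154 [0.673 0.205 0.154]
car [0.577 0.105 0.055] z.018 [0.582 0.109 0.018] z.154 [0.565 0.096 0.154]
base [0.059 0.001 0.154] z.018 [0.013 0.002 0.018] z.154 [0.059 0.001 0.154]
0.012 0.03 2486 [0.594 0.112 0.019] [ 0.473 -0.009  0.012] [0.8   0.269 0.03 ]
0.03 0.06 1133 [0.64  0.21  0.047] [ 0.491 -0.009  0.03 ] [0.799 0.27  0.06 ]
0.1 0.145 741 [0.665 0.167 0.131] [0.622 0.09  0.1  ] [0.704 0.229 0.144]
0.145 0.165 112 [0.676 0.201 0.153] [0.661 0.105 0.146] [0.69  0.217 0.16 ]
0.165 0.25 224 [0.673 0.114 0.202] [0.653 0.095 0.194] [0.693 0.135 0.209]
side depth ok 0.9959863945578231
axis [0.675 0.13  0.015] z.018 [0.673 0.127 0.018] z.154 [ 0.575 -0.023  0.154]
stop [0.701 0.118 0.014] z.018 [0.698 0.113 0.018] z.154 [ 0.597 -0.035  0.154]
col [0.679 0.195 0.148] z.018 [0.788 0.37  0.018] z.154 [0.674 0.186 0.154]
car [0.555 0.106 0.044] z.018 [0.571 0.135 0.018] z.154 [ 0.487 -0.016  0.154]
0.012 0.03 1747 [0.609 0.106 0.02 ] [ 0.469 -0.009  0.012] [0.8   0.238 0.03 ]
0.03 0.06 831 [0.574 0.177 0.041] [ 0.487 -0.01   0.03 ] [0.8   0.264 0.06 ]
0.1 0.145 569 [0.66  0.15  0.129] [0.62  0.088 0.1  ] [0.703 0.227 0.145]
0.145 0.165 112 [0.671 0.187 0.153] [0.659 0.1   0.145] [0.689 0.219 0.165]
0.165 0.25 163 [0.667 0.109 0.199] [0.652 0.094 0.165] [0.69  0.135 0.207]
```

View pics/crop.png

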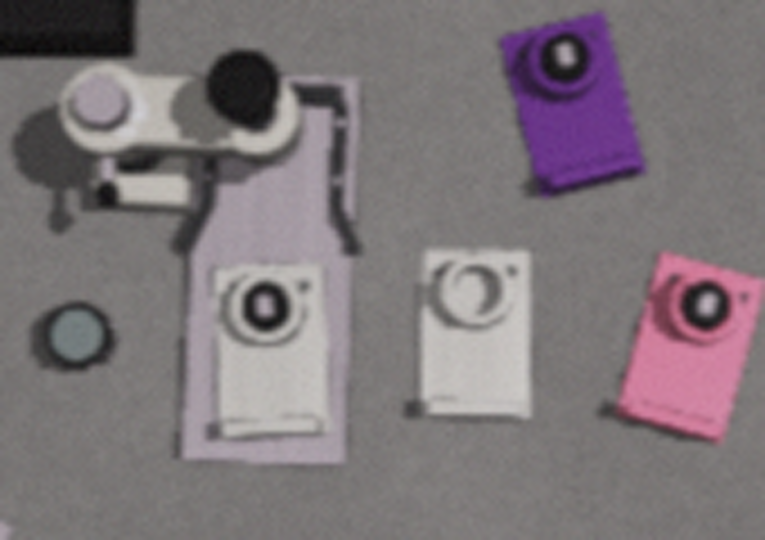

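The crop confirms the target: the silver carrier with the black specimen on the press bed (crop 265,305). The spare is the empty one at (470,290), and the pink and purple ones are excluded. Next I'll fit the press and carrier poses.

```bash
cat > fit.py <<'E'
from h import *
from scipy.optimize import least_squares
def circ(P,r):
    c0=np.median(P,0); return c0
def fit(s,n):
    C=cloud(s); X,Y,Z=C[...,0],C[...,1],C[...,2]
    hd=(Z>.18)&(Z<.215)&(abs(X-.673)<.06)&(abs(Y-.114)<.06)
    top=C[hd&(Z>np.percentile(Z[hd],50))]
    print(n,'head',[np.round(cv2.minEnclosingCircle(C[hd][:,:2].astype(np.float32)),4)[0] if 0 else tuple(np.round(cv2.minEnclosingCircle(C[hd][:,:2].astype(np.float32))[0],4)),round(cv2.minEnclosingCircle(C[hd][:,:2].astype(np.float32))[1],4)],'top z',np.round(np.percentile(Z[hd],[50,80,95]),4))
    col=(Z>.147)&(Z<.16)&(abs(X-.675)<.04)&(abs(Y-.203)<.04)
    c,r=cv2.minEnclosingCircle(C[col][:,:2].astype(np.float32)); print('col',np.round(c,4),round(r,4),np.median(Z[col]))
    bed=(Z>.011)&(Z<.026)&(X>.46)&(X<.64)&(Y>.04)&(Y<.19)
    for sg in (1,-1):
        E=[]
        for x0 in np.arange(.475,.585,.006):
            k=bed&(abs(X-x0)<.003)
            if k.sum()>5: E.append((x0,(np.percentile(sg*Y[k],97))*sg))
        E=np.array(E); p=np.polyfit(E[:,0],E[:,1],1); print('bededge',sg,np.round(p,4),'at .53',np.polyval(p,.53))
    print('bed z',np.median(Z[bed]),'front x',np.percentile(X[bed],1))
    lip=(Z>.045)&(Z<.058)&(X>.47)&(X<.52)&(Y>.04)&(Y<.19)
    L=C[lip]; 
    if len(L)>5: vx,vy,x0,y0=cv2.fitLine(L[:,:2].astype(np.float32),cv2.DIST_L2,0,.01,.01).ravel(); print('lip',len(L),L.mean(0).round(4),L.min(0).round(4),L.max(0).round(4),'yaw',np.arctan2(-vx*np.sign(vy),abs(vy)))
    ring=(Z>.043)&(Z<.062)&(X>.53)&(X<.62)&(Y>.06)&(Y<.16)
    c,r=cv2.minEnclosingCircle(C[ring][:,:2].astype(np.float32)); print('ring',np.round(c,4),round(r,4),np.percentile(Z[ring],[20,50,90]).round(4))
    k=(Z>.03)&(abs(X-.63)<.03)&(abs(Y-.18)<.03); print('bar',C[k].mean(0).round(3),C[k].min(0).round(3),C[k].max(0).round(3))
E
python3 - <<'E'
from fit import *
for n in ('top','side'): fit(dict(np.load(f'{n}0.npz')),n)
E
```

```text
top head [(np.float64(0.6743), np.float64(0.1152)), 0.0211] top z [0.2019 0.2039 0.2054]
col [0.6772 0.2031] 0.0153 0.15265139339853628
bededge 1 [0.0012 0.1672] at .53 0.16787818413802844
bededge -1 [-0.0417  0.0929] at .53 0.07077032716875076
bed z 0.018766208585188737 front x 0.47597008867148527
lip 80 [0.4957 0.1141 0.0523] [0.491  0.0833 0.0453] [0.5021 0.1411 0.058 ] yaw 0.032062847
ring [0.5709 0.1174] 0.0229 [0.0462 0.0495 0.0554]
bar [0.649 0.188 0.085] [0.62  0.151 0.03 ] [0.66  0.21  0.135]
side head [(np.float64(0.6703), np.float64(0.1152)), 0.0212] top z [0.201  0.204  0.2055]
col [0.6763 0.2012] 0.0181 0.1530777047209141
bededge 1 [-0.2568  0.2876] at .53 0.15150793415221733
bededge -1 [-0.0429  0.091 ] at .53 0.06821478786382587
bed z 0.01883957836460204 front x 0.47209840000529824
lip 64 [0.4929 0.1118 0.0516] [0.4867 0.0833 0.0457] [0.5007 0.1443 0.0574] yaw 0.07980104
ring [0.5685 0.1158] 0.0242 [0.0462 0.0492 0.055 ]
bar [0.649 0.186 0.092] [0.62 0.15 0.03] [0.66  0.209 0.141]
```

Call:
apply_moves --rows '[0, 0, -1, 0, 0, 0, 0.65, 0, 0, -0.9, 0, 0, 0, 0.65, 0, 0, 0, -0.6, -1, 0, 0.65, 0, 0, 0, -0.6, -1, 0, 0.65, 0, 0, 0, -0.6, -1, 0, 0.65, 0, 0, 0, -0.6, -1, 0, 0.65, 0, 0, 0, -0.6, -1, 0, 0.65, 0, 0, 0, -0.6, -1, 0, 0.65]'

```text
clock: 2.3
tool_pos: [0.2301, 0.4798, 0.2315]
tool_rot: [3.141, 0.0, 3.107]
wrist_force: [0.2, -0.3, 0.6]
grip_width: 0.0298
grip_force: 0.0
```

Call:
apply_moves --rows '[0, 0, 0, -0.6, -1, 0, 0.65, 0, 0, 0, -0.6, -1, 0, 0.65, 0, 0, 0, -0.6, -1, 0, 0.65, 0, 0, 0, -0.6, -1, 0, 0.65, 0, 0, 0, -0.6, -1, 0, 0.65, 0, 0, 0, -0.6, -1, 0, 0.65, 0, 0, 0, -0.6, -1, 0, 0.65, 0, 0, 0, -0.6, -1, 0, 0.65]'

```text
clock: 3.3
tool_pos: [0.3432, 0.2758, 0.2316]
tool_rot: [3.141, 0.001, 3.107]
wrist_force: [-0.9, -0.3, 0.4]
grip_width: 0.0296
grip_force: 0.0
```

Call:
apply_moves --rows '[0, 0, 0, -0.6, -1, 0, 0.65, 0, 0, 0, -0.6, -1, 0, 0.65, 0, 0, 0, -0.6, -1, 0, 0.65, 0, 0, 0, -0.6, -1, 0, 0.65, 0, 0, 0, -0.6, -1, 0, 0.65, 0, 0, 0, -0.5, -1, 0, 0.65, 0, 0, 0, 0, 0, 0, 0.65]'

```text
clock: 4.18
tool_pos: [0.4257, 0.1215, 0.2315]
tool_rot: [-3.141, 0.001, 3.102]
wrist_force: [-0.4, -0.2, -0.6]
grip_width: 0.0298
grip_force: 0.0
```

Run:
```python
from fit import *
s=manip.snapshot('wrist'); cv2.imwrite('pics/w1.png',s['frame']); np.savez('w1.npz',**s); print(s['eye'],s['rotation'],manip.sense()['tool_pos'])
try: fit(s,'wrist')
except Exception as e: print(e)
```

```text
[0.34936803 0.12465562 0.37431936] [2.83796842e+00 1.20447363e-03 1.53167785e+00] [0.42500488 0.12319657 0.23144187]
index -1 is out of bounds for axis 0 with size 0
```

View pics/w1.png

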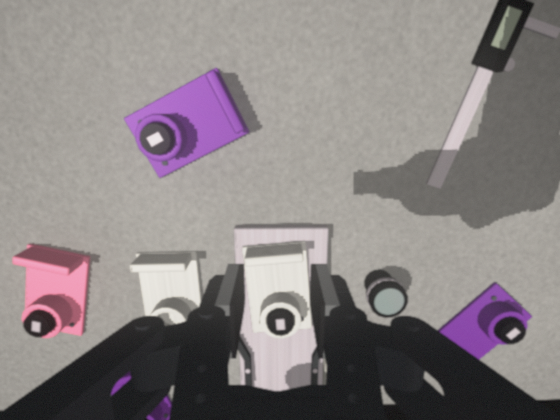

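The wrist view shows the bed's front corners at about (236,226) and (329,226), the carrier's lip at (248–312, 245–262), and the ring with specimen at (281,318). The fingers straddle the line of travel.

Run:
```python
from h import *
s=dict(np.load('w1.npz')); C=cloud(s); Z=C[...,2]
q=lambda u,v,z: np.round(pt(s,u,v,z)[:2],4)
g=cv2.cvtColor(s['frame'],cv2.COLOR_BGR2GRAY).astype(float)
# bed front edge by depth mask
B=(Z>.010)&(Z<.026); 
F=[];
for u in range(245,322,4):
    v=np.where(B[205:245,u])[0]
    if len(v): F.append(pt(s,u,205+v[0]-.5,.018)[:2])
F=np.array(F); p=np.polyfit(F[:,1],F[:,0],1); print('front: x=',np.polyval(p,.119),'yaw',-p[0], len(F))
for sg,(a,b) in dict(l=(225,262),r=(310,345)).items():
    E=[]
    for v in range(230,262,2):
        u=np.where(B[v,a:b])[0]
        if len(u): E.append(pt(s,(a+u[0]-.5) if sg=='l' else a+u[-1]+.5,v,.018)[:2])
    E=np.array(E); p=np.polyfit(E[:,0],E[:,1],1); print(sg,'slope',p[0],'y at .5',np.polyval(p,.5),E[:,0].min(),E[:,0].max())
m=(Z>.044)&(Z<.062); n,lab,st,ce=cv2.connectedComponentsWithStats(m.astype(np.uint8))
for i in range(1,n):
    if st[i,4]>40:
        P=C[lab==i]; r=cv2.minAreaRect(P[:,:2].astype(np.float32)); print(ce[i].round(),st[i,4],'rect',np.round(r[0],4),np.round(r[1],4),round(r[2],2),P.min(0).round(4),P.max(0).round(4))
st=manip.sense(); print(st['tool_pos'],st['tool_rot'],st['wrist_force'],st['grip_width'])
```

```text
front: x= 0.4727756810896295 yaw -0.0383155227124491 20
l slope -0.03954241867818899 y at .5 0.0698893219427899 0.47599028882274663 0.5117270161914745
r slope -0.04296167602733151 y at .5 0.17358694887653672 0.4800008710415221 0.5157514853278247
[273. 258.] 725 rect [0.4968 0.1144] [0.0109 0.0595] 2.77 [0.4901 0.0848 0.044 ] [0.503  0.144  0.0564]
[388. 301.] 885 rect [0.5539 0.2358] [0.0409 0.0399] 3.47 [0.5334 0.2156 0.044 ] [0.5745 0.2559 0.0471]
[279. 319.] 1219 rect [0.5713 0.1184] [0.0451 0.0455] 65.6 [0.5486 0.0958 0.0441] [0.5954 0.1409 0.0566]
[0.42500488 0.12319657 0.23144187] [3.14131421e+00 1.78690144e-04 3.10467100e+00] [-0.66393652  0.53942696  0.18032977] 0.030096035815601697
```

Call:
apply_moves --rows '[0, 0, 0, -0.2, 0, 1, 0.65, 0, 0, 0, -0.2, 0, 1, 0.65, 0, 0, 0, -0.2, 0, 1, 0.65, 0, 0, 0, -0.2, 0, 1, 0.65, 0, 0, 0, 0, 0, 1, 0.65, 0, 0, 0, 0, 0, 1, 0.65, 0, 0, 0, 0, 0, 1, 0.65, 0, 0, 0, 0, 0, 0.9, 0.65]'

```text
clock: 5.22
tool_pos: [0.4445, 0.1249, 0.0331]
tool_rot: [3.14, -0.0, 3.109]
wrist_force: [-0.7, -0.1, -0.1]
grip_width: 0.0297
grip_force: 0.0
```

Call:
apply_moves --rows '[0, 0, 0, -0.5, 0, 0, 0.65, 0, 0, 0, -0.3, 0, 0, 0.65, 0, 0, 0, -0.2, 0, 0, 0.65]'

```text
clock: 5.6
tool_pos: [0.4715, 0.1225, 0.0348]
tool_rot: [3.141, 0.003, 3.107]
wrist_force: [-0.1, -0.7, -0.2]
grip_width: 0.0299
grip_force: 0.0
```

Call:
apply_moves --rows '[0, 0, 0, -0.3, 0, 0, 0.65, 0, 0, 0, -0.3, 0, 0, 0.65, 0, 0, 0, -0.3, 0, 0, 0.65, 0, 0, 0, -0.3, 0, 0, 0.65, 0, 0, 0, -0.3, 0, 0, 0.65, 0, 0, 0, -0.3, 0, 0, 0.65]'

```text
clock: 6.35
tool_pos: [0.5079, 0.1206, 0.0332]
tool_rot: [-3.14, -0.016, 3.108]
wrist_force: [-16.4, 2.9, 13.4]
grip_width: 0.0296
grip_force: 8.8
```

Run:
```python
from h import *
for n in('side','top'):
    s=manip.snapshot(n); np.savez(n+'1.npz',**s)
    v,u=(170,220) if n=='side' else (130,180)
    cv2.imwrite(f'pics/{n}1.png',cv2.resize(s['frame'][v:v+80,u:u+110],None,fx=5,fy=5,interpolation=cv2.INTER_CUBIC))
a=np.vstack([cv2.imread('pics/side1.png')[:300],cv2.imread('pics/top1.png')[:300]]); cv2.imwrite('pics/push1.png',a)
```

```text
(no output)
```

View pics/push1.png

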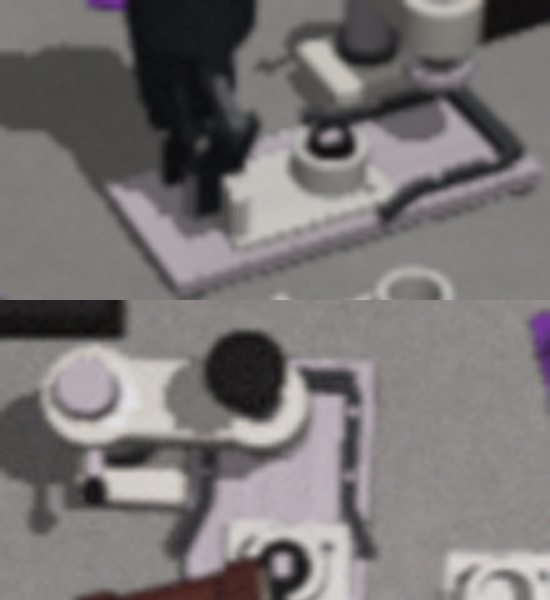

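The side crop shows the fingers behind the lip and the carrier entering the guides. The measured force is higher than sliding should need, so I'll check the state before going on.

Run:
```python
from h import *
st=manip.sense(); print({k:np.round(st[k],3) for k in('clock','tool_pos','tool_rot','wrist_force','moment','grip_force')})
for n in('side','top'):
    s=dict(np.load(n+'1.npz')); C=cloud(s); X,Y,Z=C[...,0],C[...,1],C[...,2]
    f=s['frame'].astype(int); br=f.min(-1)>110
    m=(Z>.046)&(Z<.058)&(X>.56)&(X<.65)&(Y>.07)&(Y<.16)&br
    P=C[m]; c,r=cv2.minEnclosingCircle(P[:,:2].astype(np.float32)); print(n,'ring',np.round(c,4),r,len(P),np.percentile(P[:,2],[10,50,90]).round(4))
    m=(Z>.045)&(Z<.06)&(X>.5)&(X<.54)&(Y>.07)&(Y<.16); P=C[m]; print('lip',P.mean(0).round(4),P.min(0).round(4),P.max(0).round(4),len(P))
```

```text
{'clock': np.float64(6.45), 'tool_pos': array([0.509, 0.121, 0.033]), 'tool_rot': array([-3.14 , -0.013,  3.108]), 'wrist_force': array([-11.309,   1.159,   7.752]), 'moment': array([0.379, 2.132, 0.023]), 'grip_force': np.float64(5.47)}
side ring [0.595  0.1085] 0.022860003635287285 44 [0.0464 0.0485 0.0536]
lip [0.5136 0.1044 0.0516] [0.5003 0.0801 0.0451] [0.5262 0.1431 0.059 ] 51
top ring [0.5988 0.1096] 0.021722329780459404 56 [0.0463 0.0483 0.0532]
lip [0.526  0.0872 0.0511] [0.5245 0.0832 0.049 ] [0.5275 0.0913 0.0529] 4
```

The carrier swung square about its lip, so it now sits about 7 mm to the right (-y) and is touching the right-hand flare. Instead of forcing it, I'll drag it left by pad friction.

Call:
apply_moves --rows '[0, 0, 0, 0, 0.1, 0, 0.65, 0, 0, 0, 0, 0.1, 0, 0.65]'

```text
clock: 6.7
tool_pos: [0.5154, 0.1251, 0.0335]
tool_rot: [-3.141, 0.001, 3.106]
wrist_force: [-0.6, -0.9, -0.7]
grip_width: 0.0299
grip_force: 0.7
```

Call:
apply_moves --rows '[0, 0, 0, -0.16, 0.08, 0, 0.65, 0, 0, 0, -0.16, 0.08, 0, 0.65, 0, 0, 0, 0, 0, 0, 0.65]'

```text
clock: 7.08
tool_pos: [0.525, 0.1293, 0.0341]
tool_rot: [3.141, 0.003, 3.107]
wrist_force: [-0.2, -0.3, 0.2]
grip_width: 0.0303
grip_force: 0.0
```

```bash
cat > loc.py <<'E'
from h import *
def loc(tag):
    st=manip.sense(); print({k:np.round(st[k],3).tolist() for k in('clock','tool_pos','wrist_force')})
    s=manip.snapshot('top'); np.savez(f'{tag}.npz',**s)
    d=manip.place_of('carrier',s)
    print([(np.round(x['location'],1),round(x['p'],2),pt(s,*x['location'],.018).round(4)) for x in d][:4])
    return s
E
python3 - <<'E'
from loc import *
s=loc('t2'); cv2.imwrite('pics/t2.png',cv2.resize(s['frame'][130:210,180:290],None,fx=7,fy=7,interpolation=cv2.INTER_CUBIC))
E
```

```text
{'clock': 7.075, 'tool_pos': [0.525, 0.129, 0.034], 'wrist_force': [-0.181, -0.284, 0.248]}
[(array([298.3, 139.7]), 0.94, array([ 0.7282, -0.0641,  0.018 ])), (array([237.3, 177.5]), 0.93, array([0.6181, 0.1112, 0.018 ])), (array([147.1, 182.3]), 0.81, array([0.6042, 0.3707, 0.018 ])), (array([328.1, 193.9]), 0.8, array([ 0.5708, -0.1487,  0.018 ]))]
```

View pics/t2.png

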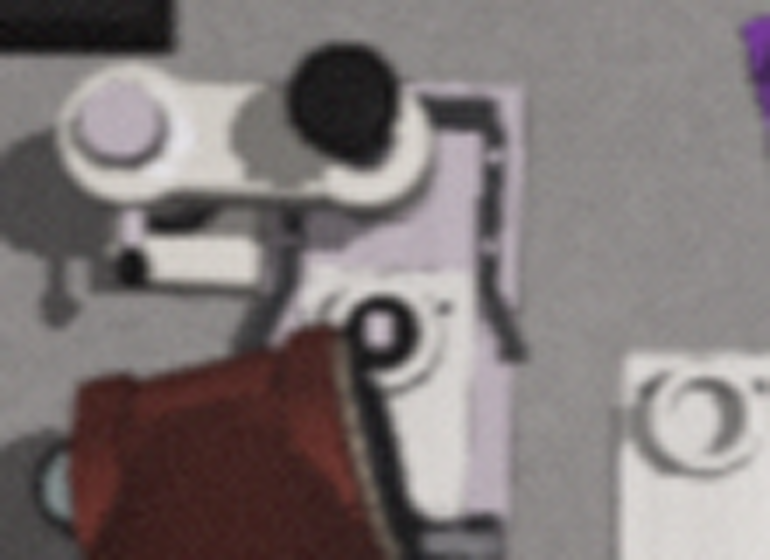

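The carrier is now square to the bed: its right edge is parallel to the bed edge in the crop. Its far right corner is at crop (475,275), close to the right guide. I'll compute the lateral offset.

Run:
```python
from h import *
s=dict(np.load('t2.npz')); y=-.040; A=np.array([.6726,.1148]); R=np.array([[np.cos(y),np.sin(y)],[-np.sin(y),np.cos(y)]])
for k,(u,v,z) in dict(car_far_right=(475,272,.024),car_right_low=(463,500,.024),far_mid=(400,270,.024),bed_r=(505,500,.018),guide_r=(480,270,.028),guide_r_far=(484,160,.028),guide_l=(298,270,.028),flare_r=(505,355,.028),ring_bot=(385,390,.048),ring_right=(440,335,.048)).items():
    p=pt(s,180+u/7-.5,130+v/7-.5,z)[:2]; print(k,p.round(4),(R@(p-A)).round(4))
```

```text
car_far_right [0.6436 0.082 ] [-0.0277 -0.0339]
car_right_low [0.5499 0.0863] [-0.1215 -0.0334]
far_mid [0.6444 0.1127] [-0.0281 -0.0032]
bed_r [0.5505 0.0696] [-0.1202 -0.05  ]
guide_r [0.6437 0.0797] [-0.0275 -0.0362]
guide_r_far [0.6891 0.0784] [ 0.018  -0.0357]
guide_l [0.6437 0.154 ] [-0.0304  0.038 ]
flare_r [0.6087 0.0693] [-0.062 -0.048]
ring_bot [0.5916 0.1159] [-0.081  -0.0021]
ring_right [0.6138 0.0941] [-0.0579 -0.023 ]
```

Call:
apply_moves --rows '[0, 0, 0.05, 0.15, 0, 0, 0.65, 0, 0, 0, 0, -0.3, 0, 0.65, 0, 0, 0, -0.2, 0, 0, 0.65, 0, 0, 0, -0.25, 0, 0, 0.65, 0, 0, 0, -0.25, 0, 0, 0.65, 0, 0, 0, -0.25, 0, 0, 0.65]'

```text
clock: 7.92
tool_pos: [0.5424, 0.1209, 0.0336]
tool_rot: [-3.141, -0.002, 3.102]
wrist_force: [-3.0, 0.7, 1.9]
grip_width: 0.03
grip_force: 1.7
```

Call:
apply_moves --rows '[0, 0, 0, -0.25, 0, 0, 0.65, 0, 0, 0, -0.25, 0, 0, 0.65, 0, 0, 0, -0.25, 0, 0, 0.65, 0, 0, 0, -0.25, 0, 0, 0.65]'

```text
clock: 8.43
tool_pos: [0.5685, 0.1199, 0.0337]
tool_rot: [3.142, 0.001, 3.102]
wrist_force: [-1.8, -0.1, -1.1]
grip_width: 0.0296
grip_force: 0.6
```

Pushing force is low. About 14 mm should remain, so I'll feel for the stop with small steps.

Call:
apply_moves --rows '[0, 0, 0, -0.16, 0, 0, 0.65, 0, 0, 0, -0.16, 0, 0, 0.65, 0, 0, 0, -0.08, 0, 0, 0.65]'

```text
clock: 8.8
tool_pos: [0.5781, 0.1195, 0.0338]
tool_rot: [3.142, 0.0, 3.102]
wrist_force: [-1.3, -0.0, -0.2]
grip_width: 0.0299
grip_force: 0.9
```

Call:
apply_moves --rows '[0, 0, 0, -0.06, 0, 0, 0.65, 0, 0, 0, -0.06, 0, 0, 0.65]'

```text
clock: 9.05
tool_pos: [0.5805, 0.1194, 0.0338]
tool_rot: [-3.142, -0.0, 3.102]
wrist_force: [-2.8, -0.6, -0.1]
grip_width: 0.0299
grip_force: 0.9
```

Call:
apply_moves --rows '[0, 0, 0, -0.06, 0, 0, 0.65, 0, 0, 0, -0.06, 0, 0, 0.65]'

```text
clock: 9.3
tool_pos: [0.5838, 0.1193, 0.0338]
tool_rot: [-3.142, -0.0, 3.102]
wrist_force: [-1.6, 0.2, -0.5]
grip_width: 0.0296
grip_force: 0.9
```

Call:
apply_moves --rows '[0, 0, 0, -0.06, 0, 0, 0.65, 0, 0, 0, 0, 0, 0, 0.65]'

```text
clock: 9.55
tool_pos: [0.5845, 0.1192, 0.0338]
tool_rot: [-3.141, -0.002, 3.102]
wrist_force: [-4.8, 1.6, 1.6]
grip_width: 0.0301
grip_force: 1.9
```

Call:
apply_moves --rows '[0, 0, 0, -0.06, 0, 0, 0.65, 0, 0, 0, 0, 0, 0, 0.65]'

```text
clock: 9.8
tool_pos: [0.5845, 0.1192, 0.0338]
tool_rot: [-3.141, -0.005, 3.102]
wrist_force: [-6.9, -0.3, 5.3]
grip_width: 0.0295
grip_force: 3.3
```

Call:
apply_moves --rows '[0, 0, 0, -0.06, 0, 0, 0.65, 0, 0, 0, 0, 0, 0, 0.65]'

```text
clock: 10.05
tool_pos: [0.5844, 0.1192, 0.0338]
tool_rot: [-3.141, -0.008, 3.102]
wrist_force: [-9.0, 0.1, 7.3]
grip_width: 0.0298
grip_force: 4.5
```

The TCP has stopped at x=0.5845 while the force climbs to 9 N, so the carrier is on the stop. I'll back off, rise and check.

Call:
apply_moves --rows '[0, 0, 0, 0.3, 0, 0, 0.65, 0, 0, 0, 0.8, 0, 0, 0.65, 0, 0, 0, 0.8, 0, -0.5, 0.8, 0, 0, 0, 0, 0, -1, 1, 0, 0, 0, 0, 0, -1, 1, 0, 0, 0, 0, 0, -1, 1, 0, 0, 0, 0, 0, -1, 1, 0, 0, 0, 0, 0, -1, 1]'

```text
clock: 11.05
tool_pos: [0.5425, 0.121, 0.1727]
tool_rot: [3.141, 0.005, 3.101]
wrist_force: [-0.8, 0.1, -0.0]
grip_width: -0.0002
grip_force: 0.0
```

Call:
apply_moves --rows '[0, 0, 0, 0, 0, -1, 1, 0, 0, 0, 0, 0, -1, 1, 0, 0, 0, 0, 0, -1, 1, 0, 0, 0, 0, 0, -0.6, 1]'

```text
clock: 11.55
tool_pos: [0.5424, 0.121, 0.2631]
tool_rot: [3.141, 0.005, 3.101]
wrist_force: [0.8, -0.2, -0.2]
grip_width: 0.0
grip_force: 0.0
```

Run:
```python
from h import *
print(manip.sense()['tool_pos'])
y=-.040; A=np.array([.6726,.1148]); R=np.array([[np.cos(y),np.sin(y)],[-np.sin(y),np.cos(y)]])
I=[]
for n,(v,u) in dict(side=(150,220),wrist=(0,0)).items():
    s=manip.snapshot(n); np.savez(n+'3.npz',**s); C=cloud(s); Z=C[...,2]; 
    P=C.copy(); P[...,:2]=(C[...,:2]-A)@R.T
    X,Y=P[...,0],P[...,1]; br=s['frame'].min(-1)>100
    m=(Z>.043)&(Z<.058)&(X>-.1)&(X<-.06)&(abs(Y)<.04)&br; Q=P[m]; 
    if len(Q): r=cv2.minAreaRect(Q[:,:2].astype(np.float32)); print(n,'lip (home: x -80..-70)',len(Q),np.round(r[0],4),np.round(r[1],4),round(r[2],1),Q.min(0).round(4),Q.max(0).round(4))
    hd=(Z>.19)&(Z<.215)&(abs(X)<.05)&(abs(Y)<.05)&(s['frame'].max(-1)<80)
    if hd.sum()>20: print('head',cv2.minEnclosingCircle(P[hd][:,:2].astype(np.float32)),np.percentile(Z[hd],[50,90,97]).round(4))
    I.append(cv2.resize(s['frame'][150:230,220:340],(480,320),interpolation=cv2.INTER_CUBIC) if n=='side' else cv2.resize(s['frame'],(320,240)))
c=np.zeros((320,800,3),np.uint8); c[:,:480]=I[0]; c[:240,480:]=I[1]; cv2.imwrite('pics/home.png',c)
```

```text
[0.5423639 0.1209983 0.2631087]
side lip (home: x -80..-70) 50 [-0.0771  0.0029] [0.0114 0.0626] 4.0 [-0.0825 -0.0286  0.0451] [-0.0695  0.0343  0.0572]
head ((-0.002807978307828307, 0.0001543012331239879), 0.02259630337357521) [0.2016 0.2052 0.2062]
wrist lip (home: x -80..-70) 648 [-0.0723  0.0025] [0.0595 0.0108] 89.2 [-0.078  -0.0272  0.043 ] [-0.0672  0.0322  0.0565]
head ((-0.009288080967962742, 0.0010728365741670132), 0.0056373667903244495) [0.2024 0.2048 0.2051]
```

View pics/home.png

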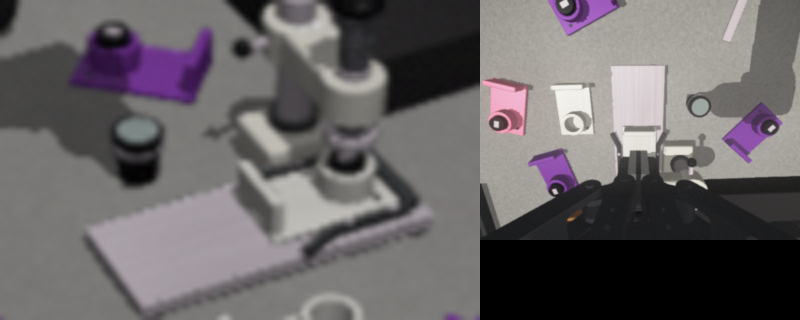

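The carrier is home: the lip centre is at x ≈ -75 mm in the press frame, square, and inside the guides. The side crop shows the ring under the ram at (345,175). Now I'll move over the head with the fingers shut.

Call:
apply_moves --rows '[0, 0, 0, -1, 0, 0, 1, 0, 0, 0, -1, 0, 0, 1, 0, 0, 0, -1, 0, 0, 1, 0, 0, 0, -1, 0, 0, 1, 0, 0, 0, -1, 0, 0, 1, 0, 0, 0, -0.2, -0.04, 0, 1, 0, 0, 0, 0, 0, 1, 1, 0, 0, 0, 0, 0, 0.6, 1]'

```text
clock: 12.65
tool_pos: [0.6692, 0.1147, 0.2193]
tool_rot: [-3.141, -0.003, 3.102]
wrist_force: [-0.4, -0.3, 0.4]
grip_width: -0.0
grip_force: 0.0
```

Call:
apply_moves --rows '[0, 0, 0, 0, 0, 0.2, 1, 0, 0, 0, 0, 0, 0.2, 1, 0, 0, 0, 0, 0, 0.2, 1]'

```text
clock: 13.02
tool_pos: [0.671, 0.1149, 0.2068]
tool_rot: [3.141, 0.002, 3.102]
wrist_force: [0.8, -0.7, 0.1]
grip_width: 0.0002
grip_force: 0.0
```

Call:
apply_moves --rows '[0, 0, 0, 0, 0, 0.12, 1, 0, 0, 0, 0, 0, 0.12, 1, 0, 0, 0, 0, 0, 0.12, 1]'

```text
clock: 13.4
tool_pos: [0.6707, 0.1148, 0.1981]
tool_rot: [3.141, 0.001, 3.102]
wrist_force: [-1.5, -0.3, 5.3]
grip_width: 0.0001
grip_force: 2.4
```

Call:
apply_moves --rows '[0, 0, 0, 0, 0, 0.1, 1, 0, 0, 0, 0, 0, 0.1, 1]'

```text
clock: 13.65
tool_pos: [0.6707, 0.1148, 0.1925]
tool_rot: [3.141, 0.0, 3.102]
wrist_force: [-3.5, -0.7, 5.7]
grip_width: -0.0003
grip_force: 2.6
```

Call:
apply_moves --rows '[0, 0, 0, 0, 0, 0.1, 1, 0, 0, 0, 0, 0, 0.1, 1, 0, 0, 0, 0, 0, 0.05, 1]'

```text
clock: 14.02
tool_pos: [0.6707, 0.1148, 0.1862]
tool_rot: [3.142, 0.0, 3.102]
wrist_force: [-1.6, -0.0, 6.3]
grip_width: -0.0002
grip_force: 2.8
```

Call:
apply_moves --rows '[0, 0, 0, 0, 0, 0.1, 1, 0, 0, 0, 0, 0, 0.05, 1]'

```text
clock: 14.28
tool_pos: [0.6707, 0.1148, 0.1836]
tool_rot: [3.141, 0.001, 3.102]
wrist_force: [-3.6, -0.9, 11.3]
grip_width: -0.0
grip_force: 5.2
```

Call:
apply_moves --rows '[0, 0, 0, 0, 0, 0.1, 1, 0, 0, 0, 0, 0, 0.05, 1]'

```text
clock: 14.52
tool_pos: [0.6707, 0.1148, 0.1803]
tool_rot: [3.141, 0.001, 3.102]
wrist_force: [-4.8, -0.9, 10.8]
grip_width: -0.0002
grip_force: 5.5
```

Force jumped from 6 to 11 N at z≈0.184, which means the ram is pushing the specimen. I'll go on in small steps until the force climbs.

Call:
apply_moves --rows '[0, 0, 0, 0, 0, 0.08, 1, 0, 0, 0, 0, 0, 0, 1]'

```text
clock: 14.78
tool_pos: [0.6708, 0.1148, 0.1782]
tool_rot: [3.141, 0.001, 3.102]
wrist_force: [-4.3, 0.2, 10.1]
grip_width: 0.0
grip_force: 5.0
```

Call:
apply_moves --rows '[0, 0, 0, 0, 0, 0.06, 1, 0, 0, 0, 0, 0, 0, 1]'

```text
clock: 15.02
tool_pos: [0.6708, 0.1148, 0.1779]
tool_rot: [3.141, 0.001, 3.102]
wrist_force: [-5.3, -0.6, 13.5]
grip_width: -0.0002
grip_force: 7.1
```

Call:
apply_moves --rows '[0, 0, 0, 0, 0, 0.06, 1, 0, 0, 0, 0, 0, 0, 1]'

```text
clock: 15.28
tool_pos: [0.6708, 0.1148, 0.1778]
tool_rot: [3.141, 0.002, 3.102]
wrist_force: [-7.8, -1.9, 19.6]
grip_width: -0.0003
grip_force: 9.6
```

Motion stopped at z=0.1778 and the force rose to 19.6 N, so the ram is on the ring. I'll hold briefly, then let the head rise under control.

Call:
apply_moves --rows '[0, 0, 0, 0, 0, 0, 1, 0, 0, 0, 0, 0, 0, 1, 0, 0, 0, 0, 0, -0.2, 1, 0, 0, 0, 0, 0, -0.2, 1, 0, 0, 0, 0, 0, -0.2, 1, 0, 0, 0, 0, 0, -0.3, 1, 0, 0, 0, 0, 0, -0.3, 1, 0, 0, 0, 0, 0, -0.3, 1]'

```text
clock: 16.27
tool_pos: [0.6705, 0.1148, 0.2107]
tool_rot: [-3.141, -0.001, 3.102]
wrist_force: [-0.6, -0.6, 0.2]
grip_width: -0.0
grip_force: 0.0
```

Call:
apply_moves --rows '[0, 0, 0, 0, 0, -0.5, 1, 0, 0, 0, 0, 0, -1, 1, 0, 0, 0, 0, 0, -0.6, 1, 0, 0, 0, 1, 0, 0, 1, 0, 0, 0, 1, 0, 0, 1, 0, 0, 0, 1, 0, 0, 1, 0, 0, 0, 1, 0, 0, 1, 0, 0, 0, 1, 0, 0, 1]'

```text
clock: 17.27
tool_pos: [0.5449, 0.1198, 0.2637]
tool_rot: [-3.142, -0.0, 3.102]
wrist_force: [1.1, 1.0, -0.5]
grip_width: -0.0
grip_force: 0.0
```

Call:
apply_moves --rows '[0, 0, 0, 1, 0, 0, 1, 0, 0, 0, 0, 0, 0, 1]'

```text
clock: 17.52
tool_pos: [0.5195, 0.1211, 0.264]
tool_rot: [3.141, -0.0, 3.103]
wrist_force: [0.2, 0.3, -0.3]
grip_width: -0.0
grip_force: 0.0
```

Run:
```python
from h import *
st=manip.sense(); print(st['clock'],st['tool_pos'],st['wrist_force'])
y=-.040; A=np.array([.6726,.1148]); R=np.array([[np.cos(y),np.sin(y)],[-np.sin(y),np.cos(y)]])
I=[]
for n in('side','wrist'):
    s=manip.snapshot(n); C=cloud(s); P=C.copy(); P[...,:2]=(C[...,:2]-A)@R.T
    X,Y,Z=P[...,0],P[...,1],P[...,2]; br=s['frame'].min(-1)>100
    m=(Z>.043)&(Z<.058)&(X>-.1)&(X<-.06)&(abs(Y)<.04)&br; Q=P[m]
    if len(Q): r=cv2.minAreaRect(Q[:,:2].astype(np.float32)); print(n,'lip',len(Q),np.round(r[0],4),np.round(r[1],4),round(r[2],1))
    m=(Z>.04)&(Z<.07)&(abs(X)<.024)&(abs(Y)<.024); print('ring zone z',m.sum(),np.percentile(Z[m],[10,50,90]).round(4) if m.any() else '')
    hd=(Z>.15)&(abs(X)<.025)&(abs(Y)<.025)&(s['frame'].max(-1)<80); print('head z',np.percentile(Z[hd],[50,90]).round(4) if hd.any() else '')
    if n=='side': cv2.imwrite('pics/end.png',cv2.resize(s['frame'][150:220,235:335],(800,560),interpolation=cv2.INTER_CUBIC))
```

```text
17.525 [0.51946934 0.12106178 0.2640099 ] [ 0.20737121  0.26858895 -0.29078247]
side lip 49 [-0.0746  0.0015] [0.0116 0.0659] 0.6
ring zone z 117 [0.0422 0.0469 0.0494]
head z [0.1954 0.204 ]
wrist lip 636 [-0.0725  0.0027] [0.0595 0.0106] 90.0
ring zone z 0 
head z [0.1684 0.177 ]
```

View pics/end.png

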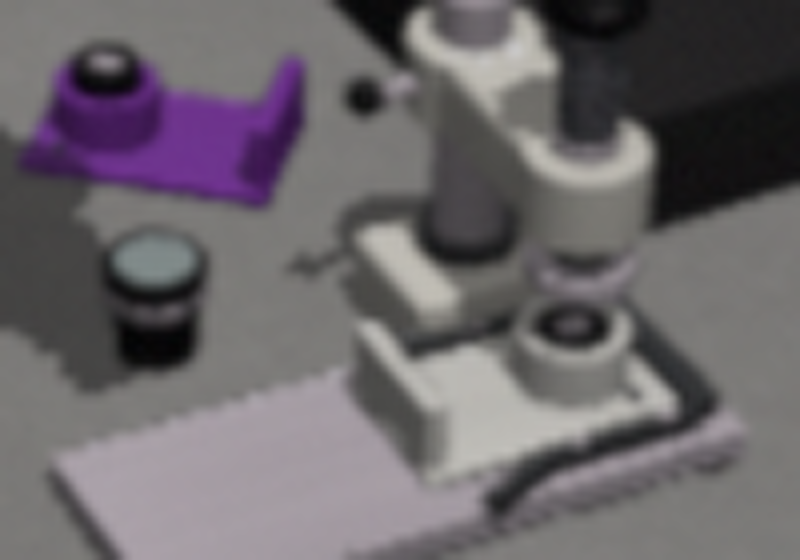

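The specimen's face is flush with the ring at (575,325). The carrier is square against the stop, the head is back up and the arm is clear, so I'm handing in.

```bash
python3 -c "
from workcell import manip
print(manip.sign_off())"
```

```text
the job is handed in; nothing more can be done
None
```

I handed the job in at about 17.5 s; by my last measurements the carrier is home against the back stop, the specimen is flush with its ring, the head is back up and the arm is clear, but the sign-off returned no verdict.

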